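# Load the vial shaker and snap its retaining cover home

### The arm

A 6-joint arm with a two-finger parallel gripper is mounted at the origin on a cart in front of the work surface, level with it; the furniture and walls round the work are solid. World frame = base frame: x ahead of the robot, y to its left, z up, the work surface at z = 0. Lengths are in m, angles in rad, forces in N, time in s.
With the tool pointing down it reaches from about 0.35 to 0.975 m from the base axis. Payload 7.1 kg.
Tool frame: the origin (TCP) lies midway between the tips of the shut fingers; the grasp point (between the pads) lies 19 mm behind it; z points along the fingers, x is the direction in which the jaws open and shut, and the axes are right-handed (so a half turn about z gives the same grasp; the last joint's range is limited). The gripper opens to 88 mm and grips with 3 to 60 N. Pads are 20 mm wide; open, the fingers measure 115 mm over their backs; the gripper's body (75 mm by 178 mm) begins 61 mm behind the grasp point.
Start: joints at [1.192, 0.423, 1.63, -0, 1.089, -0.019], TCP at [0.22, 0.585, 0.223] pointing down, gripper open.
Joint ranges: [-3, 3], [-0.9, 2.11], [0.09, 2.58], [-1.31, 4.45], [0.11, 2.69], [-2.54, 2.54]. Speed limits (rad/s): [2.39, 2.39, 3.01, 3.14, 3.14, 3.14].

### API

Orientations are given as a unit quaternion [w, x, y, z].
In Python, from workcell import r, eyes, order gives the robot as it stands. The module is installed in compiled form; this text tells all that it offers.
- The arm moves only by the tool servo_tool, never from a script. Its argument "moves" is one flat list of numbers, 4 for each row, row after row: the shift along the tool's x, y, z in cm, then the turn about the tool's z in degrees. In form: [tx, ty, tz, spin, tx, ty, tz, spin, ...]. A call has 1 to 8 rows; each row is the pose to reach, as a shift and turn from the pose commanded when the call began, along the tool's axes at that moment; what a row does not reach only later rows make up. A row lasts 1/12 s, in which the tool goes at most 41.7 mm and 7.16 degrees, less where a joint would pass 70% of its speed; a pose out of reach is approached as far as the arm can. A call with a gripper value outside its range is refused whole. "grip" is the gripper's target within -1 to 1 (fully open at 1, half-way at 0, shut at -1), set as the call begins (left out, the last holds). The fingers move at their own pace and stop on an object; the grip force is fixed at half the most. Time passes only in rows, so rows that repeat a pose let the fingers close. It gives the time, the measured TCP pose, the force and the opening at its end, in the units of the state.
- r.observe(): the state, without advancing time (a new reading comes with each control period).
- eyes.read_camera(name): name is "scene" or "top"; returns a dict with "color" (400x640x3 uint8, red, green, blue), "fx", "fy", "cx", "cy" (pixels), "R" (3x3) and "t" (3): a world point X has camera coordinates R X + t. Camera axes: x right, y down, z forward; pixel columns grow to the right and rows downward; lengths in m; the calibration is good to about 2 mm. A picture is of the moment at which its call begins. There is no depth.
- order.job_done(): hands the job in, once; it reports no verdict.
The state is a dict: "time": time; "q": joint angles; "qd": joint speeds; "tau": joint torques, N m; "eef_pos": TCP position; "tcp_rot": TCP orientation; "wrist_force": force on the tool from outside, world axes, zero at the start; "moment": the same for the moment, N m; "opening": opening from 0.0 (shut) to 1.0 (fully open).
Only numpy, scipy, OpenCV 4.12 (cv2) and the standard library are available. Lean on these libraries where they do the work, as an engineer would, in place of code of your own. Each camera call takes 0.05 s, during which the arm holds its last target. There are 200 camera calls.

### The job

Put the loose sample vial upright and fully home in the empty well of the shaker's vial block. Then pick up the retaining cover by its grip bar, set it over the vials and press it straight down, steadily and no harder than needed, until both clip arms have snapped under the block's rim; the block's soft mounts must not be driven down onto their stops. Let go, and leave the other vial, the jar, the bottle and the flow cup as they are.

Things in the scene. Friction and masses are not known exactly. Their poses are not given: they have to be found in the camera images.
- shaker: small bench vial shaker, fixed: grey housing 124 x 144 x 55 mm, speed knob and switch on its front; origin at the centre of its underside on the bench, x to its back, z up. The vial block rides on it on sprung rubber mounts: pressed down it sinks straight about 1 mm for every 1.2 N, rises again when let go, and hits its stops after 19 mm (about 24 N)
- vial_block: open aluminium block on the shaker, 64 x 96 mm (long side along its y), outward rim flange 72 x 104 mm, 3 mm thick; origin at the centre of the rim's top face, 138 mm above the bench, z up. Mouth 56 x 88 mm; inside, 22 mm below the rim, is the top of a grey insert with two round wells, centres 19 mm from the block's centre along its -y (empty) and +y (taken)
- well_empty (a point): centre of the mouth of the empty well, 22 mm below the rim; the well is 27.5 mm wide and 28 mm deep
- vial_loose: the sample vial to load, standing loose on the bench: 25 mm wide, 67 mm high with its cap; origin at the centre of its underside, z up. Home in its well its origin is 50 mm below the rim and its top 17 mm above the rim
- vial_seated: a vial of the same kind, already home in the other well, 38 mm from the empty well's centre; origin at the centre of its underside
- cover: retaining cover, waiting on the bench on the foot of its spigot, 70 x 122 mm (long side along its y), 67 mm high. Origin at the centre of its seating face, 20 mm above the foot, z up; fitted, it coincides with the block's origin, either way round. The spigot below the face is 53 x 85 mm (1.5 mm room each side in the mouth). Above: clear hood, deck top at +24.5 mm, 3 mm clear of home vials
- cover_grip (a point): middle of the grip bar on the cover's deck: 14 mm thick (cover's x), 44 mm long (y), 22 mm high, top 11 mm above this point, deck 11 mm below it; this point lies 35.5 mm above the cover's origin
- hook_a (a point): inner edge of the hook of the rigid sprung clip arm on the cover's +y end, 5 mm below the seating face; the arm's sloped foot ends 18.5 mm below that face. Pressing both arms over the rim takes 10 to 18 N in all, then they snap in and the force drops. The two hook points are 98 mm apart with the arms in (free, or snapped under the rim), 104 mm while they ride on the rim's edge
- hook_b (a point): the same point on the clip arm of the cover's -y end
- jar_amber: small round brown jar, 49 mm wide, 76 mm high, bystander; origin at the centre of its underside
- bottle_white: narrow white screw-cap bottle, 54 mm wide, 99 mm high, bystander; origin at the centre of its underside
- viscosity_cup: white cone-shaped flow cup standing on its rim, 72 mm wide, 67 mm high, bystander; origin at the centre of its underside
Mind the look-alikes: they are no part of the job. Leave any blue look-alike of the vial_loose alone.

How it is judged:
On the way, in this order (a step that is already met when the one before it is completed fails the run):
1. the loose vial stands fully home in the empty well and is let go (z of vial_loose in the frame of vial_block between -0.053 and -0.0475 m and horizontal distance between vial_loose and well_empty below 0.004 m and angle between vial_loose's own z axis and vertical below 0.12 rad and contact force between the fingers and vial_loose below 0.1 N), for 0.2 s.
2. the cover is home on the block with both hooks under the rim (distance between cover and vial_block below 0.004 m and horizontal distance between hook_a and hook_b below 0.1005 m), for 0.1 s.
At the end, for the whole second after the job is handed in: Both vials are home in their wells (within 2.5 mm of the floor); the cover lies level on the block, its seating face within 2.5 mm of the rim, both hooks sprung in under the rim (hook points under 100.5 mm apart); the block is back up and everything is let go and at rest (all of step 2 and z of vial_loose in the frame of vial_block between -0.053 and -0.0475 m and horizontal distance between vial_loose and well_empty below 0.004 m and angle between vial_loose's own z axis and vertical below 0.12 rad and z of vial_seated in the frame of vial_block below -0.0475 m and z of cover in the frame of vial_block below 0.0025 m and angle between the z axis of cover and the z axis of vial_block, either way round below 0.04 rad and angle between cover's own z axis and vertical below 0.2 rad and z of each of hook_a, hook_b in the frame of vial_block below -0.0025 m and z of vial_block in the frame of shaker above 0.134 m and linear speed of cover below 0.02 m/s); the robot touches nothing.
It fails at once if the block is pressed down to within 1 mm of its stops (18 mm down) (z of vial_block in the frame of shaker below 0.12 m).
It fails at once if the cover is slammed onto the block (over 50 N) (contact force between cover and vial_block above 50 N).
It fails at once if the cover is forced onto a vial (more than 6 N) (contact force between cover and vial_loose above 6 N or contact force between cover and vial_seated above 6 N).
It fails at once if the seated vial is pulled out of its well (z of vial_seated in the frame of vial_block above -0.03 m).
It fails at once if a bystander is shifted more than 20 mm or knocked over (distance of any of jar_amber, bottle_white, viscosity_cup from where it was at the start of the episode above 0.02 m or angle between any of jar_amber, bottle_white, viscosity_cup's own z axis and vertical above 0.35 rad).
It also fails if it takes over 61 s, if anything falls off the work surface, if the arm or the gripper's body presses on something with over 40 N, if the wrist force passes 120 N, or if a joint passes its speed limit or range.

## Working session

There is one attempt and no reset: what is moved stays moved. The work goes in short steps, Python scripts to look and compute and a tool call to move; the robot and the scene stay as the last step left them, time stands still between calls to the robot, and variables do not carry over. Pictures are saved under pics/ and viewed, about 8 in all and at most 12, crops included, and the job is handed in when it is done.

Besides the shell and the picture viewer there is one more tool, called after ">>>" as name(argument=value, ...) on one line, values as JSON. servo_tool: Moves the arm, as the interface text tells. Its arguments: {"type":"object","properties":{"moves":{"type":"array","items":{"type":"number"}},"grip":{"type":"number"}},"required":["moves"]}

```bash
mkdir -p pics
cat > h.py <<'E'
import numpy as np, cv2
from workcell import r, eyes, order
def snap(name,tag):
    c=eyes.read_camera(name); np.savez(f'pics/{tag}.npz',**c)
    cv2.imwrite(f'pics/{tag}.png',c['color'][:,:,::-1]); return c
def load(tag): return dict(np.load(f'pics/{tag}.npz'))
def ray(c,u,v,z):
    R=c['R'];t=c['t'];C=-R.T@t
    d=R.T@np.array([(u-c['cx'])/c['fx'],(v-c['cy'])/c['fy'],1]); return C+d*(z-C[2])/d[2]
def proj(c,X):
    p=c['R']@np.array(X)+c['t']; return np.array([c['fx']*p[0]/p[2]+c['cx'],c['fy']*p[1]/p[2]+c['cy']])
def tri(c1,p1,c2,p2):
    A=[];b=[]
    for c,p in((c1,p1),(c2,p2)):
        C=-c['R'].T@c['t'];d=c['R'].T@np.array([(p[0]-c['cx'])/c['fx'],(p[1]-c['cy'])/c['fy'],1]);d/=np.linalg.norm(d)
        P=np.eye(3)-np.outer(d,d);A.append(P);b.append(P@C)
    return np.linalg.lstsq(np.vstack(A),np.hstack(b),rcond=None)[0]
E
python3 - <<'E'
from h import *
a=snap('top','t0');b=snap('scene','s0')
for c in(a,b): print(c['fx'],c['R'].round(3).tolist(),(-c['R'].T@c['t']).round(3))
s=r.observe();print(s['time'],s['eef_pos'],s['tcp_rot'],s['wrist_force'],s['opening'])
E
```

```text
435.05155974141184 [[-0.009, -1.0, 0.017], [-0.996, 0.007, -0.086], [0.086, -0.018, -0.996]] [ 0.352 -0.045  1.434]
447.1156278372233 [[0.541, -0.841, 0.01], [-0.529, -0.35, -0.773], [0.653, 0.413, -0.634]] [-0.275 -0.538  0.84 ]
0.1 [0.21983448 0.58453366 0.22197893] [ 3.73688410e-04  8.22217508e-01  5.69172993e-01 -5.77957001e-04] [-0.41916078 -0.79265517  0.31841261] 1.003245810415914
```

View pics/t0.png

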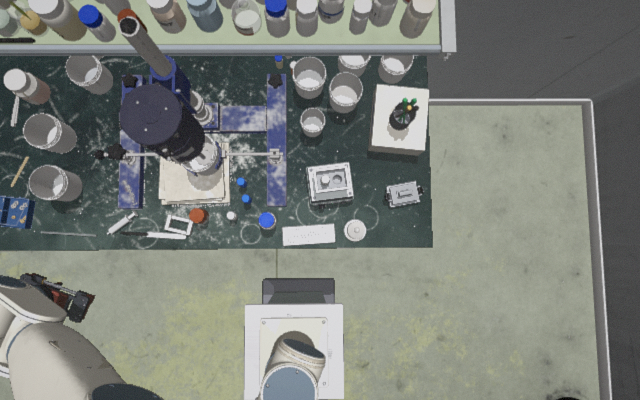

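View pics/s0.png

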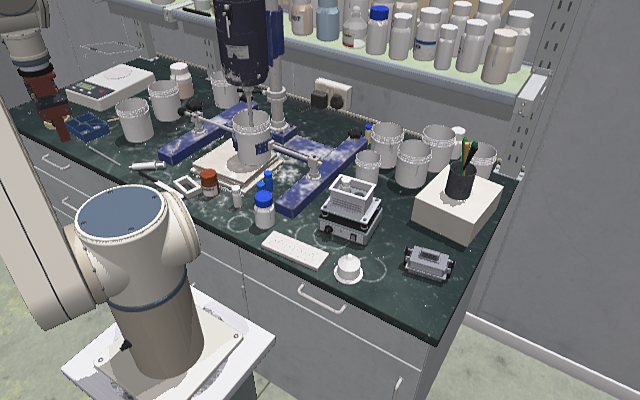

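Top view: shaker block at (330,182), cover at (404,194), flow cup at (354,230), white bottle with a blue cap at (267,221), amber jar at (197,216). Vial candidates are a white-capped one at (231,215) and blue look-alikes at (241,182) and (246,199). The white-capped one fits, so I'll confirm it in an enlarged crop.

Run:
```python
from h import *
a=load('t0')['color'][:,:,::-1];b=load('s0')['color'][:,:,::-1]
f=lambda im,x,y,w,h,s:cv2.resize(im[y:y+h,x:x+w],None,fx=s,fy=s,interpolation=cv2.INTER_CUBIC)
cv2.imwrite('pics/c1.png',np.vstack([f(a,215,155,213,93,3.75)[:300,:798],f(b,190,160,200,75,3.99)[:299,:798]]))
cv2.imwrite('pics/c2.png',np.vstack([f(a,295,150,133,65,6)[:,:798],f(b,305,165,160,60,4.99)[:210,:798]])[:600])
```

```text
(no output)
```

View pics/c1.png

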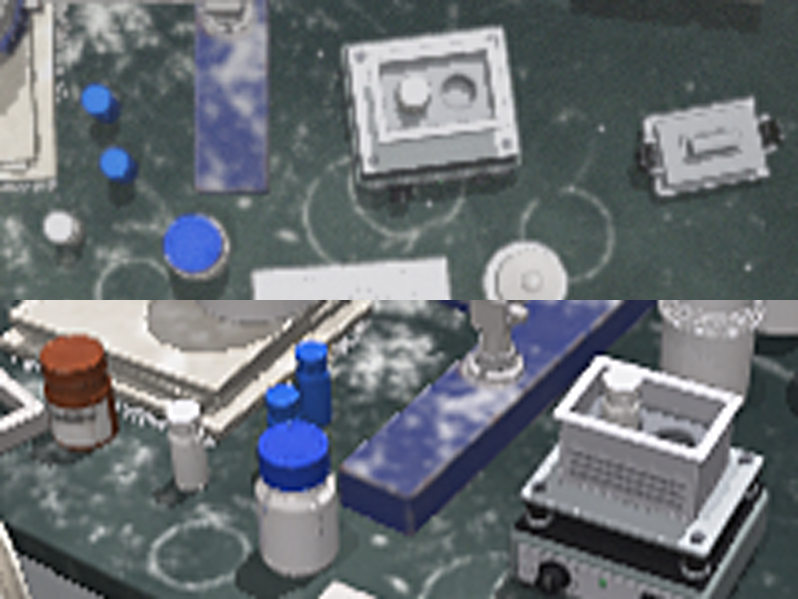

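View pics/c2.png

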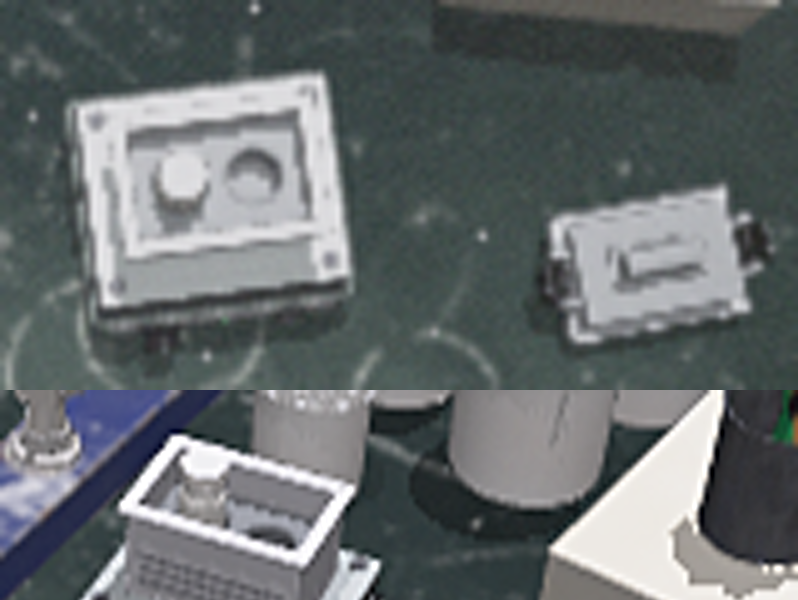

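The white-capped vial at (231,215) is vial_loose; the two blue ones stay. Seated vial cap is at (325.5,179) and the empty well at (337,179). The cover's grip bar is at about (405,194).

Run:
```python
from h import *
t=load('t0');s=load('s0')
C=lambda x,y:(295+x/6,150+y/6)
S=lambda x,y:(305+x/4.99,165+(y-390)/4.99)
print('vial top/scene',ray(t,231.3,215.5,.067),ray(s,236.4,187.2,.067),tri(t,(231.3,215.5),s,(236.4,187.2)))
print('seated',ray(t,*C(183,173),.155),'well',ray(t,*C(253,173),.116))
P=[ray(s,*S(*p),.138) for p in [(180,435),(355,487),(290,565),(122,512)]]
print('rim scene',np.round(P,4),np.mean(P,0),[np.linalg.norm(P[i]-P[i-1]) for i in range(4)],np.degrees(np.arctan2(*(P[1]-P[0])[:2])),np.degrees(np.arctan2(*(P[2]-P[3])[:2])))
M=[ray(t,*C(*p),.138) for p in [(128,135),(298,113),(312,230),(132,252)]]
print('mouth top',np.round(M,4),np.mean(M,0),[np.linalg.norm(M[i]-M[i-1]) for i in range(4)])
print('grip',ray(t,*C(662,259),.0665))
for k in (t,s):
  hsv=cv2.cvtColor(k['color'],cv2.COLOR_RGB2GRAY)
g=cv2.cvtColor(t['color'],cv2.COLOR_RGB2GRAY)[175:212,380:430];
print(g[::1,::1][5:32,3:46])
```

```text
vial top/scene [0.43401275 0.19144774 0.067     ] [0.43447713 0.19013662 0.067     ] [0.43445859 0.1910299  0.06661277]
seated [ 0.53553529 -0.10152713  0.155     ] well [ 0.54091351 -0.138958    0.116     ]
rim scene [[ 0.5658 -0.0702  0.138 ]
 [ 0.5768 -0.169   0.138 ]
 [ 0.5023 -0.1713  0.138 ]
 [ 0.4924 -0.0795  0.138 ]] [ 0.5343321  -0.12252258  0.138     ] [np.float64(0.07400123245366916), np.float64(0.09941192810426504), np.float64(0.07452582887573368), np.float64(0.09236788192504457)] 173.67366342763927 173.86001868233154
mouth top [[ 0.5574 -0.0749  0.138 ]
 [ 0.568  -0.1604  0.138 ]
 [ 0.5088 -0.1666  0.138 ]
 [ 0.4983 -0.0764  0.138 ]] [ 0.53313    -0.11955965  0.138     ] [np.float64(0.05906172327386833), np.float64(0.08619938564472704), np.float64(0.05954650626464888), np.float64(0.09082690415355058)]
grip [ 0.50079377 -0.35842262  0.0665    ]
[[66 72 73 ... 68 65 68]
 [77 72 73 ... 69 72 69]
 [73 73 75 ... 72 71 68]
 ...
 [62 55 61 ... 67 63 70]
 [76 67 67 ... 68 66 66]
 [81 80 81 ... 64 70 73]]
```

>>> servo_tool(moves=[-29.3, 34.0, 0, 63, -29.3, 34.0, 0, 63, -29.3, 34.0, 0, 63, -29.3, 34.0, 0, 63, -29.3, 34.0, 0, 63, -29.3, 34.0, 0, 63, -29.3, 34.0, 0, 63, -29.3, 34.0, 0, 63], grip=1)

```text
time: 0.77
eef_pos: [0.3801, 0.2905, 0.2226]
tcp_rot: [0.0, 0.995, 0.102, -0.0]
wrist_force: [0.8, 1.2, -0.1]
opening: 1.0
```

```bash
cat >> h.py <<'E'
def goal(x,y,z,yaw):
    """move numbers (cm, deg) from the measured pose, tool pointing down"""
    from scipy.spatial.transform import Rotation as Ro
    s=r.observe();w,a,b,c=s['tcp_rot'];M=Ro.from_quat([a,b,c,w]).as_matrix()
    d=M.T@(np.array([x,y,z])-s['eef_pos']);cur=np.degrees(np.arctan2(M[1,0],M[0,0]))
    print('pos',s['eef_pos'].round(4),'yaw',cur.round(2),'tilt',np.degrees(np.arccos(-M[2,2])).round(2),'F',np.round(s['wrist_force'],2),'t',round(s['time'],2),'open',round(s['opening'],3),'-> move',(d*100).round(2),'spin',round(cur-yaw,2))
E
python3 - <<'E'
from h import *
goal(.4345,.191,.1,6.4)
for tag,x0,y0,x1,y1 in(('t0',300,155,362,212),):
    g=cv2.cvtColor(load(tag)['color'],cv2.COLOR_RGB2GRAY)[y0:y1,x0:x1]
    for row in g[8:44:1]: print(' '.join('%3d'%v for v in row[8:52]))
E
```

```text
pos [0.3801 0.2905 0.2226] yaw 11.76 tilt 0.01 F [ 0.76  1.19 -0.12] t 0.77 open 1.0 -> move [ 3.3  10.85 12.26] spin 5.36
 66  66  62  67  63  65  64  73  79  87  68  67  64  70  65  65  70  64  67  71  78  91  80  91  88 110 118 136 150 153 159 160 170 189 191 210 221 215 215 217 220 119  62  70
 62  62  66  66  62  65  65  63  64  68  71  70  76  79  84  92  90 102 113 130 147 156 149 165 166 183 194 208 219 220 220 221 219 220 221 221 214 183 188 193 220 136  67  62
 63  64  63  77  76  80  83  89  94 105 112 129 147 152 154 170 168 186 193 209 221 222 221 222 219 220 219 217 217 216 219 221 220 220 220 218 197 169 188 161 215 150  70  65
 95 108 121 133 150 158 155 171 170 186 195 209 219 221 219 220 220 220 220 217 216 218 219 219 220 220 217 195 197 198 211 221 221 220 220 221 218 216 214 159 217 173  82  66
168 184 202 202 222 222 220 220 221 219 220 216 215 218 220 221 220 220 217 197 202 207 215 219 220 220 221 218 220 219 217 220 221 218 212 212 211 221 217 183 218 189  84  61
220 217 210 194 214 220 220 221 219 220 218 198 202 209 214 220 221 220 220 219 219 220 219 220 2
[... 4658 characters left out ...]
 121 120 206 224 218 165 155 160 161 158 161 161 161 163 162 163 162 163 163 161 162 165 161 164 162 160 161 159 161 162 162 162 159 159 160 165 161 162 171 221 216 210 213
 93 101  89 165 221 209 147 139 159 161 162 159 162 160 164 161 161 160 159 163 161 161 161 162 163 165 165 164 164 164 166 164 163 163 160 155 159 157 156 167 200 184 144 110
116  89  76 133 216 162 140 115 158 162 160 160 164 162 162 162 163 162 163 162 163 164 164 167 164 164 159 159 162 161 160 158 152 150 111  89  85  66  68  76  84  75  57  55
 96  82  97 125 218 172 142 127 159 162 162 165 164 163 164 164 166 166 160 161 161 159 160 167 153 151 115  92  83  77  69  68  69  72  58  60  59  61  59  65  67  68  73  82
```

```bash
cat > fit.py <<'E'
from h import *
def cross(v,th,i0):  # first crossing of th along v
    d=np.sign(v-th); k=np.where(d[:-1]*d[1:]<0)[0]
    return None if len(k)==0 else i0+k[0]+(th-v[k[0]])/(v[k[0]+1]-v[k[0]])
def block(c):
    g=cv2.cvtColor(c['color'],cv2.COLOR_RGB2GRAY).astype(float);L={}
    P=lambda pts:np.array([ray(c,u,v,.138)[:2] for u,v in pts])
    far=[(u,cross(g[v0:v0+7,u],165,v0)) for u in range(318,343) for v0 in [int(round(172-(u-318)*.14))-3]]
    front=[(u,cross(g[v0:v0+6,u],180,v0)) for u in range(318,342) for v0 in [int(round(193-(u-318)*.15))-2]]
    left=[(cross(g[v,u0:u0+4],190,u0),v) for v in range(178,190) for u0 in [int(round(313+(v-178)*.12))]]
    right=[(cross(g[v,u0:u0+4],172,u0),v) for v in range(172,184) for u0 in [int(round(344+(v-172)*.12))]]
    for n,l in dict(far=far,front=front,left=left,right=right).items():
        p=P([q for q in l if None not in q]); f=cv2.fitLine(p.astype(np.float32),cv2.DIST_HUBER,0,.001,.001).ravel()
        L[n]=f; print(n,len(p),f.round(4),'ang',np.degrees(np.arctan2(f[1],f[0])).round(1))
    return L
if __name__=='__main__':
    L=block(load('t0'))
    a=np.array(L['far'][:2])+np.array(L['front'][:2]); a/=np.linalg.norm(a)
    ya=a*np.sign(a[1]); xa=np.array([ya[1],-ya[0]])
    d=lambda n,ax:L[n][2:]@ax
    print('yaw',np.degrees(np.arctan2(-ya[0],ya[1])),'xs far,front',d('far',xa),d('front',xa),'want .064',d('far',xa)-d('front',xa))
    print('ys left,right',d('left',ya),d('right',ya),'want .096',d('left',ya)-d('right',ya))
    cx=(d('far',xa)-.028+d('front',xa)+.036)/2; cy=(d('left',ya)-.052+d('right',ya)+.044)/2
    B=cx*xa+cy*ya; print('center',B,'well',B-.019*ya,'seated',B+.019*ya)
E
python3 fit.py
```

```text
far 25 [ 0.1142 -0.9935  0.5669 -0.1195] ang -83.4
front 24 [ 0.1247 -0.9922  0.5029 -0.1193] ang -82.8
left 12 [ 0.9912  0.1326  0.5238 -0.0689] ang 7.6
right 12 [ 0.9929  0.1187  0.5417 -0.1637] ang 6.8
yaw 6.8589864 xs far,front 0.54857767 0.48509306 want .064 0.06348461
ys left,right -0.13095868 -0.22720721 want .096 0.09624854
center [ 0.53897274 -0.11957127] well [ 0.5412418  -0.13843529] seated [ 0.53670365 -0.10070725]
```

>>> servo_tool(moves=[3.3, 10.85, 0, 5.2, 3.3, 10.85, 0, 5.2, 3.3, 10.85, 0, 5.2, 3.3, 10.85, 0, 5.2, 3.3, 10.85, 10, 5.2, 3.3, 10.85, 10, 5.2, 3.3, 10.85, 10, 5.2, 3.3, 10.85, 10, 5.2])

```text
time: 1.43
eef_pos: [0.4316, 0.1923, 0.119]
tcp_rot: [0.001, 0.998, 0.06, -0.004]
wrist_force: [-0.8, -0.7, -0.6]
opening: 1.0
```

Run:
```python
from h import *
goal(.4345,.191,.043,6.4)
```

```text
pos [0.4316 0.1923 0.119 ] yaw 6.88 tilt 0.46 F [-0.83 -0.73 -0.65] t 1.43 open 1.0 -> move [0.33 0.14 7.6 ] spin 0.48
```

Block fit agrees with the given sizes to under 1 mm. Now descend on the vial and grip.

>>> servo_tool(moves=[0, 0, 4, 0, 0, 0, 7.5, 0, 0, 0, 7.9, 0, 0, 0, 7.9, 0, 0, 0, 7.9, 0, 0, 0, 7.9, 0])

```text
time: 1.93
eef_pos: [0.4362, 0.194, 0.0458]
tcp_rot: [-0.001, 0.998, 0.06, 0.002]
wrist_force: [-0.2, -0.5, 0.6]
opening: 1.004
```

>>> servo_tool(moves=[0, 0, 0, 0, 0, 0, 0, 0, 0, 0, 0, 0, 0, 0, 0, 0, 0, 0, 0, 0, 0, 0, 0, 0, 0, 0, 0, 0, 0, 0, 0, 0], grip=-1)

```text
time: 2.6
eef_pos: [0.4347, 0.1932, 0.0436]
tcp_rot: [0.0, 0.998, 0.06, -0.0]
wrist_force: [-0.3, -0.3, 0.1]
opening: 0.431
```

Run:
```python
from h import *
goal(.4345,.191,.23,6.9)
```

```text
pos [0.4347 0.1932 0.0436] yaw 6.89 tilt 0.01 F [-0.34 -0.3   0.07] t 2.6 open 0.431 -> move [ -0.05   0.22 -18.64] spin -0.01
```

>>> servo_tool(moves=[0, 0, 0, 0, 0, 0, 0, 0, 0, 0, 0, 0, 0, 0, 0, 0, 0, 0, 0, 0])

```text
time: 3.02
eef_pos: [0.4347, 0.1932, 0.0436]
tcp_rot: [0.0, 0.998, 0.06, -0.0]
wrist_force: [0.6, -0.5, -0.4]
opening: 0.28
```

>>> servo_tool(moves=[0, 0, -4, 0, 0, 0, -8, 0, 0, 0, -12, 0, 0, 0, -16, 0, 0, 0, -18.6, 0, 0, 0, -18.6, 0, 0, 0, -18.6, 0])

```text
time: 3.6
eef_pos: [0.4355, 0.1935, 0.2311]
tcp_rot: [-0.001, 0.998, 0.06, 0.002]
wrist_force: [1.0, -0.2, -1.2]
opening: 0.274
```

Run:
```python
from h import *
goal(.4345,-.138,.23,6.9)
t=snap('top','t1');s=snap('scene','s1')
f=lambda im,x,y,w,h:cv2.resize(im[y:y+h,x:x+w,::-1],None,fx=5,fy=5,interpolation=cv2.INTER_CUBIC)
print(proj(t,[.435,.193,.23]),proj(s,[.435,.193,.23]))
u,v=proj(s,[.435,.193,.23]).astype(int);cv2.imwrite('pics/c3.png',f(s['color'],u-60,v-50,120,100))
```

```text
pos [0.4355 0.1935 0.2311] yaw 6.89 tilt 0.22 F [ 1.04 -0.23 -1.16] t 3.6 open 0.274 -> move [-4.08 32.9   0.06] spin -0.01
[220.52861084 211.68746998] [228.78279327 136.81028266]
```

View pics/c3.png

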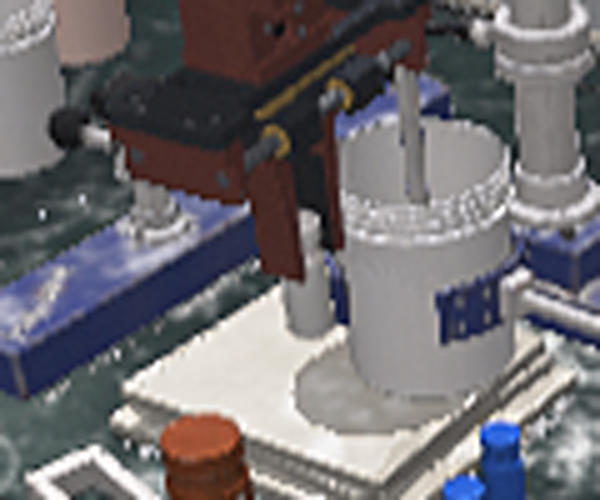

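>>> servo_tool(moves=[-0.5, 4, 0, 0, -1, 8, 0, 0, -1.5, 12, 0, 0, -1.9, 16, 0, 0, -2.4, 20, 0, 0, -2.9, 24, 0, 0, -3.4, 28, 0, 0, -3.5, 30, 0, 0])

```text
time: 4.37
eef_pos: [0.4343, -0.1119, 0.2278]
tcp_rot: [-0.0, 0.998, 0.059, -0.002]
wrist_force: [1.0, 0.7, 0.8]
opening: 0.283
```

>>> servo_tool(moves=[0, 4, 0, 0, 3, 4.2, 0, 0, 6, 4.2, 0, 0, 10.1, 4.2, 0, 0, 10.1, 4.2, 0, 0, 10.1, 4.2, 0, 0, 10.1, 4.2, 0, 0])

```text
time: 4.95
eef_pos: [0.5396, -0.1379, 0.2274]
tcp_rot: [-0.001, 0.998, 0.06, -0.002]
wrist_force: [-1.3, -0.1, 0.2]
opening: 0.277
```

Run:
```python
from h import *
goal(.5412,-.1384,.23,6.9)
t=snap('top','t2');s=snap('scene','s2')
f=lambda im,x,y,w,h:cv2.resize(im[y:y+h,x:x+w,::-1],None,fx=6,fy=6,interpolation=cv2.INTER_CUBIC)
p=r.observe()['eef_pos']
print(proj(s,p-[0,0,.043]),proj(s,[.5367,-.1007,.155]))
u,v=proj(s,p-[0,0,.03]).astype(int);print(u-60,v-45);cv2.imwrite('pics/c4.png',f(s['color'],u-60,v-45,120,90))
```

```text
pos [ 0.5396 -0.1379  0.2274] yaw 6.92 tilt 0.28 F [-1.35 -0.12  0.19] t 4.95 open 0.277 -> move [ 0.15  0.07 -0.26] spin 0.02
[359.8651758  172.71452278] [345.74970897 178.14731066]
300 123
```

View pics/c4.png

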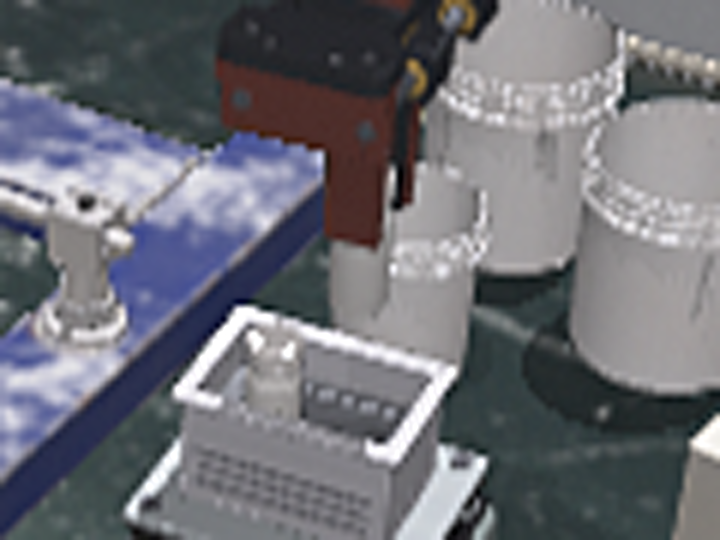

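Run:
```python
from h import *
s=load('s2');g=cv2.cvtColor(s['color'],cv2.COLOR_RGB2GRAY)
print('held body, cols 350..369')
for v in range(164,176): print(v,g[v,350:370])
print('seated, cols 335..354')
for v in range(176,194): print(v,g[v,335:355])
g0=cv2.cvtColor(load('s0')['color'],cv2.COLOR_RGB2GRAY)
print('s0 seated')
for v in range(176,194): print(v,g0[v,335:355])
t0=cv2.cvtColor(load('t0')['color'],cv2.COLOR_RGB2GRAY)
print('t0 loose')
for v in range(208,222): print(v,t0[v,222:242])
```

```text
held body, cols 350..369
164 [ 71  69  62  58  53 112 138 134 134 135 134 103  74 141 129 164 227 209
 200 189]
165 [ 80  66  70  86  74 116 132 141 149 154 157 145 132 144 126 174 210 173
 175 191]
166 [ 79  68  75 104 115 116 129 138 145 148 150 150 147 138 118 143 183 177
 166 196]
167 [ 71  61  66  82  99 117 129 137 144 146 148 146 144 136 120 246 190 195
 188 170]
168 [ 61  59  61  62  68 119 129 138 143 145 146 145 142 134 116 217 180 197
 198 183]
169 [ 63  62  64  63  76 119 129 136 142 145 145 144 141 132 116 151 158 168
 170 168]
170 [ 65  64  62  67  83 120 129 136 141 144 145 144 141 132 120 159 155 154
 156 153]
171 [ 66  66  67  67  74 120 129 136 142 144 144 144 139 128 119 160 158 157
 158 159]
172 [ 62  64  63  61  73 119 130 135 140 143 143 143 139 126 116 161 159 158
 158 158]
173 [ 59  62  61  58  64 122 129 135 140 143 141 140 134 123 137 158 163 155
 158 155]
174 [ 62  62  64  62  61 105 136 136 139 140 141 138 130 135 160 155 163 157
 161 156]
175 [ 60  68  68  62  60  97 135 135 138 142 143 143 121 155 163 160 162 160
 162 155]
seated, cols 335..354
176 [ 40 
[... 3659 characters left out ...]
 78]
214 [ 93  91  86  84 129 219 222 219 217 219 221 219 176 156 111  87  79  82
  80  77]
215 [ 92  83  87  79 126 223 222 220 221 219 222 218 179 173 109  86  88  88
  81  85]
216 [104  89  86  86 126 217 222 221 218 219 222 216 157 164 110  88  86  86
  83  82]
217 [110  98  91  90 106 171 215 221 220 221 220 207 133 124 103  80  84  81
  81  84]
218 [104 108  95  99  92 117 185 211 216 216 208 143 139 106  94  73  95  93
  78  82]
219 [100 102  99  98  93  87 107 141 154 157 138 123 107  98  75  74 109  95
  81  86]
220 [115 100  97 112 111  98  89  89  76  80  79  82  80  74  63  72  93  91
  94 103]
221 [128 103  93  97 101 105  97  89  64  66  79  73  68  64  65  82  87  90
 110 134]
```

>>> servo_tool(moves=[0, 0, 0, 0, 0, 0, 0, 0, 0, 0, 0, 0])

```text
time: 5.3
eef_pos: [0.5408, -0.1384, 0.23]
tcp_rot: [0.0, 0.998, 0.06, 0.0]
wrist_force: [-0.6, 0.5, -0.8]
opening: 0.275
```

Run:
```python
from h import *
goal(.5408,-.1388,.163,6.9)
```

```text
pos [ 0.5408 -0.1384  0.23  ] yaw 6.88 tilt 0.02 F [-0.58  0.51 -0.75] t 5.3 open 0.275 -> move [-0.01  0.04  6.7 ] spin -0.02
```

>>> servo_tool(moves=[0, 0, 2, 0, 0, 0, 4, 0, 0, 0, 6, 0, 0, 0, 6.7, 0, 0, 0, 6.7, 0, 0, 0, 6.7, 0])

```text
time: 5.8
eef_pos: [0.5414, -0.1385, 0.1631]
tcp_rot: [-0.0, 0.998, 0.06, -0.0]
wrist_force: [-0.1, 0.6, -0.5]
opening: 0.28
```

>>> servo_tool(moves=[0, 0, 0.3, 0, 0, 0, 0.5, 0, 0, 0, 0.7, 0, 0, 0, 0.8, 0, 0, 0, 0.8, 0, 0, 0, 0.8, 0])

```text
time: 6.3
eef_pos: [0.5412, -0.1385, 0.1547]
tcp_rot: [0.0, 0.998, 0.06, -0.0]
wrist_force: [-0.9, -1.4, -0.2]
opening: 0.273
```

Run:
```python
from h import *
goal(.5408,-.1388,.145,6.9)
print(r.observe()['moment'])
s=snap('scene','s3');g=s['color'][140:215,310:410,::-1]
cv2.imwrite('pics/c5.png',cv2.resize(g,None,fx=7,fy=7,interpolation=cv2.INTER_CUBIC))
```

```text
pos [ 0.5412 -0.1385  0.1547] yaw 6.89 tilt 0.01 F [-0.9  -1.43 -0.24] t 6.3 open 0.273 -> move [-0.04  0.02  0.97] spin -0.01
[-0.27925003  0.06503663  0.01207233]
```

View pics/c5.png

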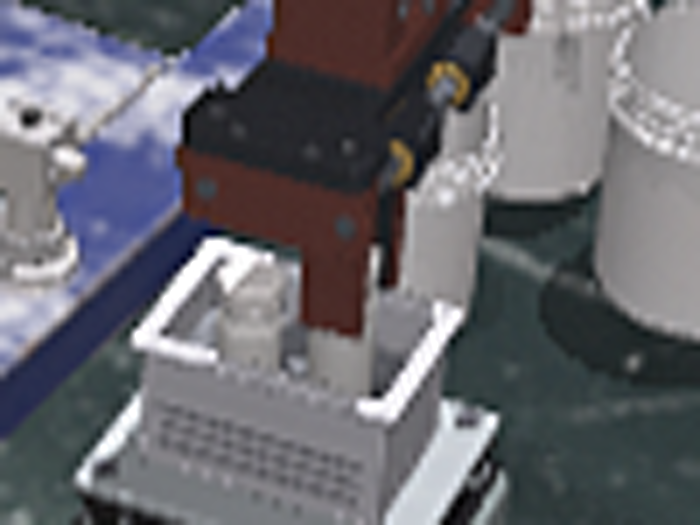

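No upward force at 5 mm below the well mouth, so the vial is entering the well. Continuing down.

>>> servo_tool(moves=[0, 0, 0.3, 0, 0, 0, 0.6, 0, 0, 0, 0.9, 0, 0, 0, 1.2, 0, 0, 0, 1.3, 0, 0, 0, 1.3, 0, 0, 0, 1.3, 0])

```text
time: 6.93
eef_pos: [0.5411, -0.1384, 0.1414]
tcp_rot: [-0.0, 0.998, 0.06, -0.0]
wrist_force: [-0.3, -1.1, -1.1]
opening: 0.277
```

Run:
```python
from h import *
goal(.5408,-.1388,.145,6.9)
```

```text
pos [ 0.5411 -0.1384  0.1414] yaw 6.89 tilt 0.03 F [-0.32 -1.12 -1.12] t 6.93 open 0.277 -> move [-0.04  0.04 -0.36] spin -0.01
```

>>> servo_tool(moves=[0, 0, 0, 0, 0, 0, 0, 0, 0, 0, 0, 0, 0, 0, 0, 0, 0, 0, 0, 0, 0, 0, 0, 0], grip=1)

```text
time: 7.43
eef_pos: [0.5413, -0.1384, 0.1417]
tcp_rot: [-0.0, 0.998, 0.06, 0.0]
wrist_force: [-0.3, 0.3, -0.3]
opening: 0.693
```

>>> servo_tool(moves=[0, 0, -3, 0, 0, 0, -6, 0, 0, 0, -9, 0, 0, 0, -9, 0, 0, 4, -9, 0, 0, 8, -9, 0, 0, 8, -9, 0])

```text
time: 8.02
eef_pos: [0.5518, -0.2228, 0.2319]
tcp_rot: [0.001, 0.998, 0.059, 0.001]
wrist_force: [-0.2, -0.1, 0.4]
opening: 0.995
```

Run:
```python
from h import *
s=snap('scene','s4');t=snap('top','t4')
a=cv2.resize(s['color'][160:215,310:380,::-1],None,fx=7,fy=7,interpolation=cv2.INTER_CUBIC)
b=cv2.resize(t['color'][155:210,300:360,::-1],None,fx=7,fy=7,interpolation=cv2.INTER_CUBIC)
cv2.imwrite('pics/c6.png',np.hstack([a,b])[:, :800])
goal(.5,-.358,.2,6.9)
```

```text
pos [ 0.5505 -0.2188  0.231 ] yaw 6.74 tilt 0.05 F [-0.55  0.71 -0.05] t 8.12 open 0.999 -> move [-6.65 13.23  3.1 ] spin -0.16
```

View pics/c6.png

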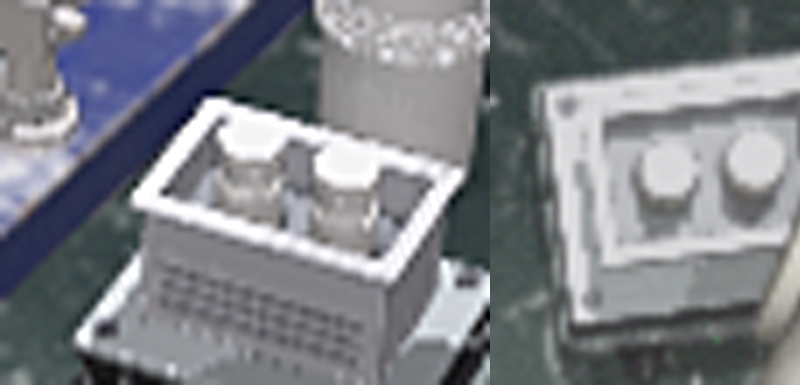

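Run:
```python
from h import *
s=load('s4')
print('caps expected', proj(s,[.5367,-.1007,.155]),proj(s,[.5412,-.1384,.155]),'seen',(310+254/7,160+133/7),(310+347/7,160+163/7))
g=cv2.cvtColor(load('t0')['color'],cv2.COLOR_RGB2GRAY)
print('cols 384..424')
for v in range(180,210): print(v,' '.join('%3d'%x for x in g[v,384:426]))
```

```text
caps expected [345.74970897 178.14731066] [359.50016647 182.18222473] seen (346.2857142857143, 179.0) (359.57142857142856, 183.28571428571428)
cols 384..424
180  72  73  68  75  68  72  69  65  71  77  73  68  69  72  71  71  64  66  72  68  66  68  65  71  74  72  70  71  71  74  86 105  73  67  66  69  69  68  66  68  65  68
181  72  73  69  69  72  73  72  69  77  78  76  69  69  70  70  63  68  65  71  65  70  70  71  76  89  92 102 117 117 126 152 173  92  66  66  66  69  68  68  69  72  69
182  73  75  73  75  69  72  70  71  70  78  74  71  70  66  70  68  69  73  74  77  89 125 122 121 128 144 163 184 187 196 209 210 102  61  65  63  69  69  69  72  71  68
183  69  74  72  72  69  68  69  64  66  76  80  79  70  64  84 107 120 119 119 124 143 188 192 186 181 186 182 162 162 176 191 195  97  67  69  69  67  69  67  70  67  69
184  70  79  85  76  71  74  74  75  75  87 106 122 120 118 142 170 190 187 179 180 175 178 168 159 172 182 184 186 181 181 185 185  99  67  68  68  68  65  66  67  64  70
185  71  82  92  89 109 126 126 119 126 142 163 187 186 183 185 182 166 155 166 176
[... 3516 characters left out ...]
  68  66  66
206  80  81  81  75  57  73 136 194 196 196 172 112  77  73  64  71  68  58  57  62  60  61  58  60  67  71  75  79  74  68  69  74  69  72  65  71  67  69  72  64  70  73
207  82  78  77  77  60  57  76  94  89  94  85  64  57  53  56  62  55  60  58  58  74  72  73  70  74  79  84  84  74  68  71  72  69  67  65  67  69  68  69  73  68  72
208  81  78  81  81  67  59  65  60  63  63  63  62  64  66  64  75  76  77  72  74  74  71  75  73  80  90  86  85  75  70  73  72  72  70  71  69  72  72  64  65  67  72
209  82  78  80  81  78  70  68  66  69  78  81  83  80  78  76  80  78  77  73  70  73  73  76  80  89 106  87  76  76  76  77  70  71  74  65  70  69  71  69  66  71  76
```

```bash
cat > cov.py <<'E'
from fit import *
def line(c,pts,z):
    p=np.array([ray(c,u,v,z)[:2] for u,v in pts if None not in (u,v)],np.float32)
    return cv2.fitLine(p,cv2.DIST_HUBER,0,.001,.001).ravel()
if __name__=='__main__':
    c=load('t0');g=cv2.cvtColor(c['color'],cv2.COLOR_RGB2GRAY).astype(float);z=.0445
    front=[(u,cross(g[v0:v0+6,u],152,v0)) for u in range(395,413) for v0 in [int(round(203.5-(u-395)*.19))-2]]
    far=[(u,v0+float(np.argmin(g[v0:v0+3,u]))) for u in range(391,412) for v0 in [int(round(186.9-(u-391)*.195))-1]]
    left=[(cross(g[v,u0:u0+3],148,u0),v) for v in range(190,202) for u0 in [int(round(390.3+(v-190)*.2))-1]]
    right=[(cross(g[v,u0:u0+3],140,u0),v) for v in range(187,199) for u0 in [int(round(416.4+(v-187)*.2))-1]]
    L={n:line(c,l,z) for n,l in dict(front=front,far=far,left=left,right=right).items()}
    for n,f in L.items(): print(n,f.round(4),np.degrees(np.arctan2(f[1],f[0])).round(1))
    ang=np.mean([(np.degrees(np.arctan2(f[1],f[0]))+(90 if n in('front','far') else 0)+45)%90-45 for n,f in L.items()])
    ya=np.array([-np.sin(np.radians(ang)),np.cos(np.radians(ang))]);xa=np.array([ya[1],-ya[0]])
    d=lambda n,a:L[n][2:]@a
    print('yaw',ang,'size x,y',d('far',xa)-d('front',xa),d('left',ya)-d('right',ya))
    print('centre',(d('far',xa)+d('front',xa))/2*xa+(d('left',ya)+d('right',ya))/2*ya,'bar',ray(c,405.9,192.3,.0665))
    goal(.5,-.358,.1,ang)
E
python3 cov.py
```

```text
front [ 0.1709 -0.9853  0.4765 -0.3604] -80.2
far [ 0.2079 -0.9781  0.5305 -0.3511] -78.0
left [ 0.9915  0.1303  0.4969 -0.3172] 7.5
right [ 0.9862  0.1655  0.5054 -0.4026] 9.5
yaw 9.713275 size x,y 0.054775745 0.085618734
centre [ 0.5040873  -0.35944086] bar [ 0.50354784 -0.3603022   0.0665    ]
pos [ 0.5505 -0.2188  0.231 ] yaw 6.74 tilt 0.05 F [-0.55  0.71 -0.05] t 8.12 open 0.999 -> move [-6.64 13.24 13.1 ] spin -2.97
```

>>> servo_tool(moves=[-1.8, 3.8, 0, -2.9, -3.5, 7.5, 0, -2.9, -5.2, 11.2, 0, -2.9, -6.3, 13.5, 2, -2.9, -6.3, 13.5, 6, -2.9, -6.3, 13.5, 9, -2.9, -6.3, 13.5, 9, -2.9, -6.3, 13.5, 9, -2.9])

```text
time: 8.78
eef_pos: [0.5036, -0.3576, 0.1402]
tcp_rot: [-0.002, 0.996, 0.086, -0.002]
wrist_force: [-0.2, -0.4, -0.1]
opening: 0.999
```

>>> servo_tool(moves=[0, 0, 0, 0, 0, 0, 0, 0])

```text
time: 8.95
eef_pos: [0.5061, -0.3595, 0.1439]
tcp_rot: [0.001, 0.996, 0.086, 0.001]
wrist_force: [0.3, 0.6, 0.3]
opening: 1.003
```

Run:
```python
from h import *
goal(.5038,-.360,.0465,9.7)
```

```text
pos [ 0.5061 -0.3595  0.1439] yaw 9.85 tilt 0.19 F [0.32 0.59 0.26] t 8.95 open 1.003 -> move [-0.26 -0.01  9.74] spin 0.15
```

>>> servo_tool(moves=[0, 0, 3, 0, 0, 0, 6, 0, 0, 0, 8.5, 0, 0, 0, 9.4, 0, 0, 0, 9.4, 0, 0, 0, 9.4, 0, 0, 0, 9.4, 0])

```text
time: 9.53
eef_pos: [0.5059, -0.3602, 0.0498]
tcp_rot: [0.001, 0.996, 0.085, 0.001]
wrist_force: [0.1, 0.2, 0.5]
opening: 0.999
```

>>> servo_tool(moves=[0, 0, 0, 0, 0, 0, 0, 0, 0, 0, 0, 0, 0, 0, 0, 0, 0, 0, 0, 0, 0, 0, 0, 0, 0, 0, 0, 0, 0, 0, 0, 0], grip=-1)

```text
time: 10.2
eef_pos: [0.5045, -0.3594, 0.0476]
tcp_rot: [-0.0, 0.996, 0.085, -0.0]
wrist_force: [-0.1, -0.4, -0.5]
opening: 0.431
```

>>> servo_tool(moves=[0, 0, 0, 0, 0, 0, 0, 0, 0, 0, 0, 0, 0, 0, 0, 0, 0, 0, 0, 0, 0, 0, 0, 0, 0, 0, 0, 0, 0, 0, 0, 0])

```text
time: 10.87
eef_pos: [0.5045, -0.3594, 0.0476]
tcp_rot: [-0.0, 0.996, 0.085, -0.0]
wrist_force: [0.4, -0.4, -2.4]
opening: 0.159
```

Run:
```python
from h import *
goal(.5038,-.360,.0465,9.7)
s=snap('scene','s5')
cv2.imwrite('pics/c7.png',cv2.resize(s['color'][210:290,380:470,::-1],None,fx=6,fy=6,interpolation=cv2.INTER_CUBIC))
```

```text
pos [ 0.5045 -0.3594  0.0476] yaw 9.79 tilt 0.01 F [ 0.39 -0.43 -2.42] t 10.87 open 0.159 -> move [-0.08  0.05  0.11] spin 0.09
```

View pics/c7.png

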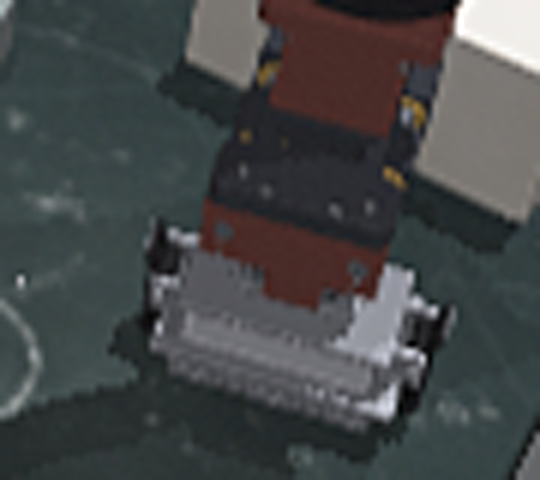

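>>> servo_tool(moves=[0, 0, -2, 0, 0, 0, -5, 0, 0, 0, -9, 0, 0, 0, -13, 0, 0, 0, -16.5, 0, 0, 0, -18.2, 0, 0, 0, -18.2, 0, 0, 0, -18.2, 0])

```text
time: 11.58
eef_pos: [0.5045, -0.3595, 0.23]
tcp_rot: [0.0, 0.996, 0.085, 0.0]
wrist_force: [-0.7, 0.4, -2.7]
opening: 0.155
```

>>> servo_tool(moves=[1, -3, 0, 2.9, 2.2, -7, 0, 2.9, 3.5, -11, 0, 2.9, 4.8, -15, 0, 2.9, 6.1, -19, 0, 2.9, 7, -21.8, 0, 2.9, 7.46, -23.06, 0, 2.9, 7.46, -23.06, 0, 2.9])

```text
time: 12.25
eef_pos: [0.5378, -0.1166, 0.2274]
tcp_rot: [-0.001, 0.998, 0.062, -0.002]
wrist_force: [-0.2, -0.7, -2.1]
opening: 0.157
```

>>> servo_tool(moves=[0, 0, 0, 0, 0, 0, 0, 0, 0, 0, 0, 0, 0, 0, 0, 0, 0, 0, 0, 0])

```text
time: 12.67
eef_pos: [0.5387, -0.1205, 0.2295]
tcp_rot: [0.0, 0.998, 0.059, -0.0]
wrist_force: [0.6, 0.8, -1.9]
opening: 0.155
```

Run:
```python
from h import *
goal(.5388,-.1195,.23,6.9)
s=snap('scene','s6');t=snap('top','t6')
a=cv2.resize(s['color'][125:220,305:405,::-1],None,fx=6,fy=6,interpolation=cv2.INTER_CUBIC)
cv2.imwrite('pics/c8.png',a)
p=np.array([.5388,-.1195]);ya=np.array([-.119,.993])
for sg in(1,-1): print('hook',sg,proj(s,[*(p+sg*.049*ya),.23-.0276-.005]))
```

```text
pos [ 0.5387 -0.1205  0.2295] yaw 6.8 tilt 0.01 F [ 0.62  0.8  -1.88] t 12.67 open 0.155 -> move [ 0.03 -0.1  -0.05] spin -0.1
hook 1 [335.55498831 161.49429683]
hook -1 [371.95144827 171.75596793]
```

View pics/c8.png

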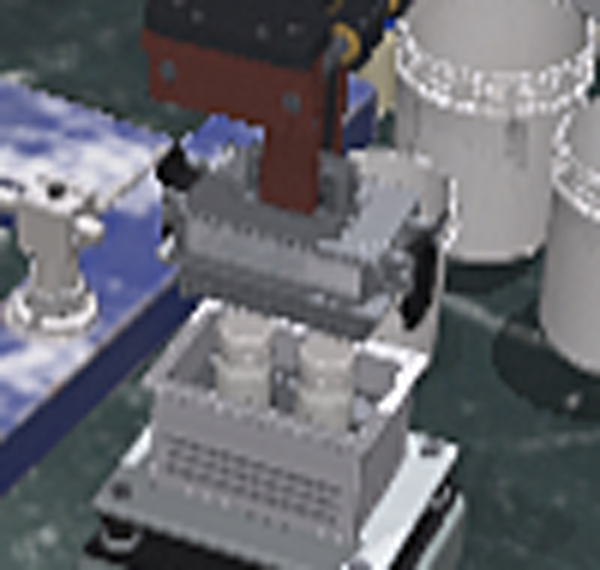

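Run:
```python
from h import *
s=load('s6');g=cv2.cvtColor(s['color'],cv2.COLOR_RGB2GRAY)
p=np.array([.5387,-.1205]);y=np.radians(6.8);xa=np.array([np.cos(y),np.sin(y)]);ya=np.array([-xa[1],xa[0]]);o=.2295-.0276
for n,hx,hy,z in(('spig',.0265,.0425,-.02),('spigtop',.0265,.0425,0),('plate?',.035,.0425,0),('deck',.0275,.0428,.0245),('seat52',.036,.052,0)):
    print(n,[proj(s,[*(p-hx*xa+k*hy*ya),o+z]).round(1) for k in(1,-1)])
print('    '+' '.join('%3d'%u for u in range(329,378)))
for v in range(156,184): print(v,' '.join('%3d'%x for x in g[v,329:378]))
```

```text
spig [array([333.7, 172.8]), array([365.4, 182.1])]
spigtop [array([333.9, 166.3]), array([366. , 175.5])]
plate? [array([332.4, 168. ]), array([364.7, 177.3])]
deck [array([333.9, 158.2]), array([366.7, 167.4])]
seat52 [array([328.8, 167.2]), array([368.2, 178.6])]
    329 330 331 332 333 334 335 336 337 338 339 340 341 342 343 344 345 346 347 348 349 350 351 352 353 354 355 356 357 358 359 360 361 362 363 364 365 366 367 368 369 370 371 372 373 374 375 376 377
156 184 198 225 108 110  48  26  53  93  94  92  92  91  91  83  94  93  82  80  58  50  54  54  53  53  52  55  54  45  61  73  69  87  87  63  79 167 158 154 162 153 157 145 158 153 157 155 144 141
157 184 189 199  97 112 123 138  85  97  92  91  91  92  92  87  85  95 126  97  60  51  53  54  54  54  54  54  52  44  46  61  68  86  86  63 126 166 141 155 153 153 153 154 155 153 155 146 144 139
158 169 161 156  63  83 108 125  89  91  91  91  91  92  93  91  86  94 106  96  68  51  52  51  53  53  52  53  54  42  34  64  68  87  85  61 113 139 132 156 154 154 153 154 155 160 127 151 145 138
159 153 119 126 109  89  88 134  
[... 4266 characters left out ...]
 148 202 176 145 151 137 101  83  74  76  82  78  70  74 154 167 163 158 162 133 128 144 147 139 113
181  49  47  45  56  78 142 152 160 113 105 108 105 116 156 179 189 200 190 192 191 163 126 130 130 126 124 112 161 174 168 156 153 107 133  76  73  67 154 177 127 155 152 155 151 154 148 141 138  98
182  50  47  59  58 154 150 152 132  99 108 108 104 115 133 163 176 175 171 176 174 141 119 133 132 131 128 158 168 169 169 171 173 156 168 146 223 182 251 233 213 201 185 162 138 143 139 137 136  74
183  48  60  59 111 166 150 132 105 107 108 108  92  92 133 146 153 148 151 154 149 154  98 130 132 132 118 185 170 167 168 168 169 169 171 172 194 160 206 228 253 248 234 224 228 196 160 129 131  62
```

Numerically, the hood spans cols 335.5–364.5 (centre 350.0, predicted 350.3), so the cover is centred in the grip to about 1 mm. I'll shift 1 mm in +y and descend to just above the mouth.

>>> servo_tool(moves=[0, -0.1, 1, 0, 0, -0.1, 2, 0, 0, -0.1, 3, 0, 0, -0.1, 3.7, 0, 0, -0.1, 3.9, 0, 0, -0.1, 3.9, 0, 0, -0.1, 3.9, 0])

```text
time: 13.35
eef_pos: [0.5388, -0.1184, 0.1905]
tcp_rot: [-0.0, 0.998, 0.06, -0.0]
wrist_force: [-0.0, -0.3, -1.4]
opening: 0.158
```

>>> servo_tool(moves=[0, 0, 0.15, 0, 0, 0, 0.3, 0, 0, 0, 0.45, 0, 0, 0, 0.6, 0, 0, 0, 0.6, 0, 0, 0, 0.6, 0])

```text
time: 13.85
eef_pos: [0.5387, -0.1185, 0.1846]
tcp_rot: [0.0, 0.998, 0.06, -0.0]
wrist_force: [0.2, -0.5, -1.8]
opening: 0.157
```

>>> servo_tool(moves=[0, 0, 0.1, 0, 0, 0, 0.2, 0, 0, 0, 0.3, 0, 0, 0, 0.3, 0, 0, 0, 0.3, 0])

```text
time: 14.27
eef_pos: [0.5387, -0.1185, 0.1816]
tcp_rot: [-0.0, 0.998, 0.06, -0.0]
wrist_force: [1.2, 0.2, -1.0]
opening: 0.161
```

>>> servo_tool(moves=[0, 0.05, 0.1, 0, 0, 0.05, 0.2, 0, 0, 0.05, 0.3, 0, 0, 0.05, 0.3, 0, 0, 0.05, 0.3, 0])

```text
time: 14.68
eef_pos: [0.5388, -0.1189, 0.1787]
tcp_rot: [-0.0, 0.998, 0.06, 0.0]
wrist_force: [-0.2, 1.9, -0.2]
opening: 0.154
```

>>> servo_tool(moves=[0, 0, 0.1, 0, 0, 0, 0.2, 0, 0, 0, 0.3, 0, 0, 0, 0.3, 0, 0, 0, 0.3, 0])

```text
time: 15.1
eef_pos: [0.539, -0.1191, 0.1758]
tcp_rot: [0.0, 0.998, 0.06, 0.0]
wrist_force: [0.3, 0.3, 1.4]
opening: 0.153
```

Run:
```python
from h import *
goal(.5388,-.1195,.1656,6.9)
print(r.observe()['moment'])
s=snap('scene','s7')
cv2.imwrite('pics/c9.png',cv2.resize(s['color'][130:220,305:405,::-1],None,fx=6,fy=6,interpolation=cv2.INTER_CUBIC))
```

```text
pos [ 0.539  -0.1191  0.1758] yaw 6.89 tilt 0.03 F [0.3  0.28 1.37] t 15.1 open 0.153 -> move [-0.03  0.04  1.02] spin -0.01
[ 0.05658198 -0.015814   -0.0094596 ]
```

View pics/c9.png

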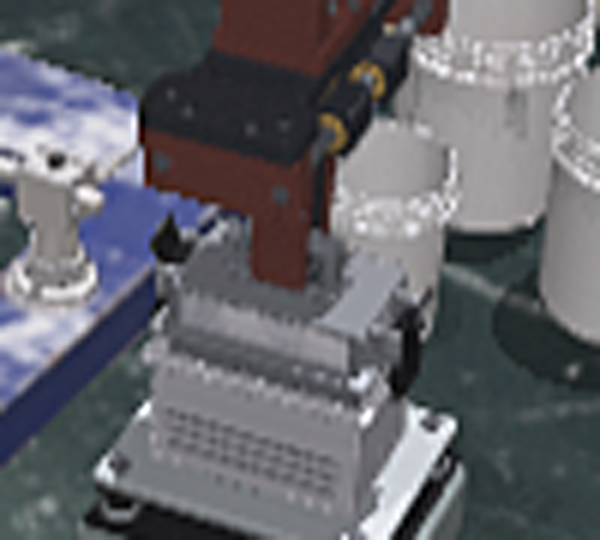

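The spigot is in the mouth and both arms straddle the rim's ends. Now I'll press slowly.

>>> servo_tool(moves=[0, 0, 0.1, 0, 0, 0, 0.2, 0, 0, 0, 0.3, 0, 0, 0, 0.4, 0, 0, 0, 0.5, 0, 0, 0, 0.5, 0, 0, 0, 0.5, 0])

```text
time: 15.73
eef_pos: [0.539, -0.119, 0.1708]
tcp_rot: [0.0, 0.998, 0.06, 0.0]
wrist_force: [-0.3, -0.3, 4.1]
opening: 0.156
```

>>> servo_tool(moves=[0, 0, 0.1, 0, 0, 0, 0.2, 0, 0, 0, 0.3, 0, 0, 0, 0.4, 0, 0, 0, 0.5, 0, 0, 0, 0.5, 0, 0, 0, 0.5, 0])

```text
time: 16.32
eef_pos: [0.5391, -0.1191, 0.1662]
tcp_rot: [0.0, 0.998, 0.06, 0.0]
wrist_force: [0.2, -0.3, 8.2]
opening: 0.159
```

Run:
```python
from h import *
for i in range(3): goal(.5388,-.1195,.1656,6.9)
print(r.observe()['moment'])
```

```text
pos [ 0.5391 -0.1191  0.1662] yaw 6.89 tilt 0.05 F [ 0.22 -0.26  8.17] t 16.32 open 0.159 -> move [-0.04  0.04  0.06] spin -0.01
pos [ 0.5391 -0.1191  0.1662] yaw 6.89 tilt 0.05 F [ 0.22 -0.26  8.17] t 16.32 open 0.159 -> move [-0.04  0.04  0.06] spin -0.01
pos [ 0.5391 -0.1191  0.1662] yaw 6.89 tilt 0.05 F [ 0.22 -0.26  8.17] t 16.32 open 0.159 -> move [-0.04  0.04  0.06] spin -0.01
[ 0.11658624  0.16595762 -0.04881457]
```

>>> servo_tool(moves=[0, 0, 0.1, 0, 0, 0, 0.2, 0, 0, 0, 0.3, 0, 0, 0, 0.4, 0, 0, 0, 0.4, 0, 0, 0, 0.4, 0])

```text
time: 16.82
eef_pos: [0.5393, -0.1192, 0.1626]
tcp_rot: [0.0, 0.998, 0.06, 0.001]
wrist_force: [-1.1, 0.7, 10.5]
opening: 0.159
```

>>> servo_tool(moves=[0, 0, 0.1, 0, 0, 0, 0.2, 0, 0, 0, 0.3, 0, 0, 0, 0.3, 0, 0, 0, 0.3, 0])

```text
time: 17.23
eef_pos: [0.5394, -0.1193, 0.16]
tcp_rot: [0.0, 0.998, 0.06, 0.001]
wrist_force: [-2.0, 0.3, 14.4]
opening: 0.159
```

>>> servo_tool(moves=[0, 0, 0.1, 0, 0, 0, 0.2, 0, 0, 0, 0.2, 0])

```text
time: 17.48
eef_pos: [0.5394, -0.1189, 0.1573]
tcp_rot: [0.0, 0.998, 0.06, 0.001]
wrist_force: [0.2, 1.6, 8.7]
opening: 0.157
```

Run:
```python
from h import *
goal(.5388,-.1195,.1656,6.9); print(r.observe()['moment'])
s=snap('scene','s8');g=cv2.cvtColor(s['color'],cv2.COLOR_RGB2GRAY);g7=cv2.cvtColor(load('s7')['color'],cv2.COLOR_RGB2GRAY)
# vertical shifts: cover hood patch and block side-wall patch, by template match with subpixel
def sh(x,y,w,h):
    a=g7[y:y+h,x:x+w]; R=cv2.matchTemplate(g[y-4:y+h+10,x-3:x+w+3],a,cv2.TM_CCOEFF_NORMED); _,m,_,l=cv2.minMaxLoc(R)
    c=R[:,l[0]];k=l[1];d=0 if k in(0,len(c)-1) else .5*(c[k-1]-c[k+1])/(c[k-1]-2*c[k]+c[k+1]); return m,l[0]-3,k-4+d
print('cover',sh(334,178,28,16)); print('block',sh(332,197,28,12))
z=.138;print('px per 10mm',proj(s,[.51,-.12,.13])-proj(s,[.51,-.12,.12]))
```

```text
pos [ 0.5394 -0.1189  0.1573] yaw 6.89 tilt 0.09 F [0.25 1.62 8.66] t 17.48 open 0.157 -> move [-0.07  0.05 -0.83] spin -0.01
[-0.02704371  0.01717929 -0.01226984]
cover (0.6148748397827148, 0, np.float32(5.354834))
block (0.7686641812324524, 1, np.float32(2.0754542))
px per 10mm [ 0.1840422  -3.05364234]
```

The force dropped from about 16 N to 10 N: snapped. I'll ease back up to the block's rest height, then open.

>>> servo_tool(moves=[0, 0, -0.15, 0, 0, 0, -0.3, 0, 0, 0, -0.45, 0, 0, 0, -0.6, 0, 0, 0, -0.75, 0, 0, 0, -0.75, 0, 0, 0, -0.75, 0])

```text
time: 18.12
eef_pos: [0.5387, -0.119, 0.164]
tcp_rot: [0.0, 0.998, 0.06, -0.0]
wrist_force: [2.2, 0.5, 0.8]
opening: 0.158
```

>>> servo_tool(moves=[0, 0, -0.1, 0, 0, 0, -0.1, 0, 0, 0, -0.1, 0, 0, 0, -0.1, 0, 0, 0, -0.1, 0, 0, 0, -0.1, 0, 0, 0, -0.1, 0, 0, 0, -0.1, 0], grip=1)

```text
time: 18.78
eef_pos: [0.5387, -0.119, 0.1652]
tcp_rot: [-0.0, 0.998, 0.06, -0.0]
wrist_force: [1.2, -0.5, -0.5]
opening: 0.723
```

>>> servo_tool(moves=[0, 0, -2, 0, 0, 0, -5, 0, 0, 0, -9, 0, 0, 0, -12, 0, 0, 0, -12, 0, -3, 3, -12, 0, -6, 6, -12, 0, -10, 10, -12, 0])

```text
time: 19.45
eef_pos: [0.4606, -0.2176, 0.2847]
tcp_rot: [0.0, 0.998, 0.061, -0.0]
wrist_force: [0.1, -1.1, -0.3]
opening: 0.996
```

>>> servo_tool(moves=[-2, 4, 0, 0, -2, 4, 0, 0, -2, 4, 0, 0, -2, 4, 0, 0])

```text
time: 19.78
eef_pos: [0.4465, -0.2592, 0.2847]
tcp_rot: [-0.0, 0.998, 0.059, -0.0]
wrist_force: [0.1, 1.6, -0.7]
opening: 0.997
```

Run:
```python
from h import *
goal(.5388,-.1195,.1656,6.9)
s=snap('scene','s9');t=snap('top','t9')
a=cv2.resize(s['color'][150:220,310:385,::-1],None,fx=7,fy=7,interpolation=cv2.INTER_CUBIC)
b=cv2.resize(t['color'][160:230,310:349,::-1],None,fx=7,fy=7,interpolation=cv2.INTER_CUBIC)
cv2.imwrite('pics/c10.png',np.hstack([a,b]))
for k,c,c0 in(('scene',s,load('s0')),('top',t,load('t0'))):
    print(k,'changed px near bottle/jar/cup',[int((np.abs(c['color'][y:y+h,x:x+w].astype(int)-c0['color'][y:y+h,x:x+w]).max(2)>40).sum()) for x,y,w,h in ([(250,185,30,45),(198,165,22,32),(330,250,35,36)] if k=='scene' else [(256,208,24,24),(187,206,22,20),(342,217,26,26)])])
```

```text
pos [ 0.4465 -0.2592  0.2847] yaw 6.81 tilt 0.05 F [ 0.1   1.64 -0.72] t 19.78 open 0.997 -> move [ 10.83 -12.77  11.92] spin -0.09
scene changed px near bottle/jar/cup [1, 0, 205]
top changed px near bottle/jar/cup [0, 0, 192]
```

View pics/c10.png

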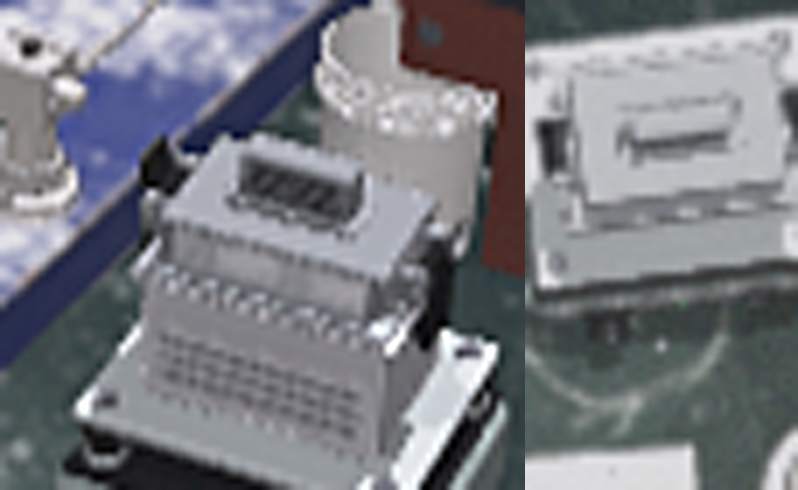

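>>> servo_tool(moves=[0, 4, -2, 0, 0, 8, -4, 0, 0, 12, -5, 0, 0, 15, -5, 0, 0, 15, -5, 0, 0, 15, -5, 0, 0, 15, -5, 0])

```text
time: 20.47
eef_pos: [0.465, -0.4067, 0.3343]
tcp_rot: [-0.001, 0.998, 0.061, -0.001]
wrist_force: [-0.4, 0.6, 0.6]
opening: 1.002
```

Run:
```python
from h import *
s=snap('scene','s10');t=snap('top','t10')
p=np.array([.5388,-.1195]);y=np.radians(6.9);xa=np.array([np.cos(y),np.sin(y)]);ya=np.array([-xa[1],xa[0]])
for z in(.1625,.1675): print('deck front corners if z',z,[proj(s,[*(p-.0275*xa+k*.0428*ya),z]).round(1) for k in(1,-1)])
print('seen',(310+165/7,150+222/7),(310+377/7,150+283/7))
for n,c,c0,(x,y0,w,h) in(('scene',s,load('s0'),(330,250,35,36)),('top',t,load('t0'),(342,217,26,26))):
    a,b=[cv2.inRange(k['color'],(150,150,150),(255,255,255))[y0:y0+h,x:x+w] for k in(c,c0)]
    print(n,'cup mask area, centroid now/before',[(int(m['m00']/255),round(m['m10']/m['m00'],2),round(m['m01']/m['m00'],2)) for m in map(cv2.moments,(a,b))])
goal(.45,-.3,.3,6.9)
```

```text
deck front corners if z 0.1625 [array([332.9, 179.1]), array([364.4, 188.4])]
deck front corners if z 0.1675 [array([332.9, 177.5]), array([364.6, 186.8])]
seen (333.57142857142856, 181.71428571428572) (363.85714285714283, 190.42857142857144)
scene cup mask area, centroid now/before [(591, 18.67, 18.87), (576, 18.39, 18.77)]
top cup mask area, centroid now/before [(354, 12.92, 12.68), (372, 12.76, 12.83)]
pos [ 0.4649 -0.4064  0.3347] yaw 7.0 tilt 0.08 F [ 0.26 -0.61 -0.18] t 20.57 open 0.999 -> move [ -0.18 -10.74   3.48] spin 0.1
```

```bash
python3 -c "
from h import *
order.job_done()"
```

```text
the job is handed in; nothing more can be done
```

I loaded the white-capped loose vial into the empty well and pressed the cover on until its clips snapped. The job was handed in at about 20.6 s; it reports no verdict.

- **Vial:** I released it upright about 10 mm above home and it dropped in. In the scene image its cap then stood level with the seated vial's cap, within about 0.25 px (about 1 mm).
- **Cover:** pressing force rose to about 16 N. That put the block about 14 mm down, short of the 18 mm limit. The force then fell to about 10 N as the clips snapped. Going back up, height and force fit a seated cover to within about 1 mm. After release, the last image showed it level on the block.
- **Bystanders:** the bottle and jar areas were unchanged in both pictures. The flow cup's pixels differed at first (about 200 changed) while the arm was close by. With the arm away, its centre matched the start to 0.3 px. The blue look-alikes were not touched.
- **Checks that disagreed:** the cover's deck edge sat about 2 px lower in the scene image than predicted. About 1 px of that is this camera's usual offset. The rest is equal at both ends, and on the low side rather than the high side.
- **Not seen directly:** I had no close view of the hooks under the rim. That they engaged rests on the force drop and the seated height.

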